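Set up the chilled antipasti server

TASK

Set up the chilled antipasti server: slide the blue cold pack flat along the table and through the slot under the rail of the wooden frame, until it is fully home against the far wall; do not lift it. Then lay the steel drip grid flat on the pack inside the frame, and set the white two-compartment dish down gently on the grid, upright and square in the frame. Leave the pepper mill, the tumbler and the oil bottle where they stand.

Things in the scene. Friction and masses are not known exactly. Their poses are not given: they have to be found in the camera images.
- frame: Server: light oak frame without floor, fixed on the table. Origin on the table at the pocket's middle; x, y along the walls. Pocket open on top, 104 x 104 mm inside, walls 14 thick, 50 high (132 outside). Its +y side has a slot at table level, 104 wide, 28 high, under a rail (z 28 to 50 mm); it flares 6 mm each side at its mouth (y +66 mm). The far wall (inner face y -52 mm) stops the pack.
- pack_home (a point): Where the pack's origin lies when the pack is home: on the table at frame x 0, y +8 mm; axes as the frame's. The pack's outer end then stands 2 mm proud of the slot's mouth, so that what pushes it need not enter the slot.
- pack: Cold pack: hard blue slab, 98 (x) x 120 (y) x 24 mm high, 0.2 to 0.45 kg, flat on the table in front of the slot, up to 4 cm aside and 0.35 rad askew. Origin: centre of underside. Slides with plain friction, a few N; too wide to grasp. Its 98 mm end enters the slot with 3 mm play each side; either end first. Two spread fingertips pushing a side turn it square to them.
- grid: Drip grid: steel, 98 x 98 x 14 mm high, 0.16 kg. Border bars 10 mm wide. A middle bar 12 wide, 14 high, along its x through the centre, is for lifting; beside it two windows 33 wide (y), 78 long (x), each crossed by 4 mm rods at x +-30 mm. Origin: centre of underside; 24 mm above the table when laid on the pack. 3 mm play each side in the frame; any quarter turn will do.
- dish: White porcelain dish, 97 x 97 x 36 mm high, 0.27 to 0.37 kg, foot 90 x 90. Divider 10 mm thick along its x through the centre, top 34 mm above the underside, is for lifting; beside it compartments 37 wide (y), 85 long, floor 10 mm above underside. Origin: centre of underside; 38 mm above the table when on the grid, lower 12 mm in the pocket, 3.5 mm play each side; any quarter turn will do.
- mill: Wooden pepper mill, diameter 54 mm, 152 mm high, standing. Origin: centre of its underside. Leave alone.
- tumbler: Glass tumbler, diameter 72 mm, 85 mm high, standing. Origin: centre of its underside. Leave alone.
- oil: Green oil bottle, diameter 64 mm, 220 mm high, standing. Origin: centre of its underside. Leave alone.
There are look-alikes about, which are no part of the job. Several things have the shape of the grid; the one meant has the colours described above. Of the things that look like the dish, the smaller one is meant.

How it is judged:
By the outcome, as a careful person would: the job done as asked, in the order asked, and still so for the second after the job is handed in, with the robot touching nothing.
It also fails if it takes over 72 s, if anything falls off the work surface, if the arm or the gripper's body presses on something with over 40 N, if the wrist force passes 120 N, or if a joint passes its speed limit or range.

ROBOT

A 7-joint arm with a two-finger parallel gripper is mounted at the origin on the work surface. World frame = base frame: x ahead of the robot, y to its left, z up, the work surface at z = 0. Lengths are in m, angles in rad, forces in N, time in s.
With the tool pointing down it reaches from about 0.425 to 1.025 m from the base axis. Payload 3.6 kg.
Tool frame: the origin (TCP) lies on the centre line of the jaws, within the pads' length; the fingertips stand 22 mm ahead of it and the grasp point (between the pads) lies 3 mm ahead of it (env.tip_extent is the distance from the TCP to the fingertips, in m); z points along the fingers, y is the line along which they close (so a half turn about z gives the same grasp; the last joint's range is limited). The gripper opens to 85 mm and grips with 20 to 120 N. Pads are 22 mm wide; open, the fingers measure 114 mm over their backs; the gripper's body (76 mm by 85 mm) begins 54 mm behind the grasp point. The pads swing forward as they close: fully open they stand 13 mm farther back than shut.
Start: joints at [-1.433, 0.591, 0.048, 1.609, -0.033, 0.943, -0.034], TCP at [0.167, 0.706, 0.253] pointing down, gripper open.
Joint ranges: [-2.69, 2.69], [-0.47, 2.24], [-1.27, 1.36], [0.19, 2.51], [-1.53, 4.68], [0.08, 2.07], [-3.09, 3.09]. Speed limits (rad/s): [2.57, 2.57, 3.14, 3.14, 3.14, 3.14, 3.14].

INTERFACE

Orientations are given as a unit quaternion [x, y, z, w].
In Python, from bench import env gives the robot as it stands. Calls block until the motion is done:
- env.move_to(position, orientation): joint-space move of the TCP to a pose.
- env.move_linear(position, rot=None, velocity=0.15, f_stop=None): straight line of the TCP; rot=None keeps the orientation; velocity is the mean speed in m/s. With f_stop (N) it stops when the force on the tool has changed by that much, and returns True; else False.
- env.movej(angles): joint-space move.
- env.move_gripper(opening, force=None): finger opening in m; force is the grip in N (None keeps the last); returns when the fingers have stopped.
- env.dwell(seconds).
- env.inverse_kinematics(position, orientation): joint angles nearest the present ones, or None.
- env.sense(): the state.
- env.read_camera(name): name is "side" or "top"; returns a dict with "frame" (480x640x3 uint8, red, green, blue), "fx", "fy", "cx", "cy" (pixels), "k1" (the pictures are not rectified: a ray, as slopes to the right and down, at radius r is drawn at 1 + k1 r^2 times it, then the intrinsics apply), "R" (3x3) and "t" (3): a world point X has camera coordinates R X + t. Camera axes: x right, y down, z forward; pixel columns grow to the right and rows downward; lengths in m; the calibration is good to about 2 mm. A picture is of the moment at which its call begins. There is no depth.
A pose or a line that the arm cannot do raises env.Unreachable and nothing moves.
- env.hand_in(): hands the job in; it is judged then, once.
The state is a dict: "time_s": time; "q": joint angles; "qd": joint speeds; "tau": joint torques, N m; "eef_pos": TCP position; "orientation": TCP orientation; "ft_force": force on the tool from outside, world axes, zero at the start; "wrist_torque": the same for the moment, N m; "opening": finger opening in m; "finger_force": force on a finger pad.
Only numpy, scipy, OpenCV 4.12 (cv2) and the standard library are available. Lean on these libraries where they do the work, as an engineer would, in place of code of your own. Each camera call takes 0.05 s, during which the arm holds its last target. There are 200 camera calls.

## Working session

There is one attempt and no reset: what is moved stays moved. The work goes in short steps, each a Python script; the robot and the scene stay as the last script left them, time stands still between calls to the robot, and variables do not carry over. Pictures are saved under pics/ and viewed, at most 10 in all, crops included, and the job is handed in when it is done.

```bash
mkdir -p pics; ls; python3 - <<'E'
from bench import env
import cv2,numpy as np
for n in("top","side"):
    c=env.read_camera(n); cv2.imwrite(f"pics/{n}0.png",c["frame"][:,:,::-1])
    print(n,c["fx"],c["fy"],c["cx"],c["cy"],c["k1"],np.round(c["R"],3).tolist(),np.round(c["t"],3), np.round(-np.array(c["R"]).T@c["t"],3))
s=env.sense();print(s["time_s"],s["eef_pos"],s["orientation"],env.tip_extent)
E
```

```text
pics
top 558.0329070292801 558.0329070292801 330.8708662153356 238.35607604932474 -0.12009263824515014 [[0.028, -1.0, -0.003], [-0.998, -0.028, -0.055], [0.055, 0.005, -0.998]] [0.016 0.519 1.117] [0.457 0.025 1.144]
side 435.87425423516066 435.87425423516066 316.29506224499823 232.8734763666475 0.03740713146313285 [[-0.951, -0.308, -0.018], [-0.151, 0.515, -0.844], [0.269, -0.8, -0.536]] [0.517 0.081 0.872] [0.27  0.815 0.546]
0.1 [0.16640497 0.70490996 0.25224643] [ 1.15620967e-01  9.93292880e-01 -1.02103343e-03 -6.22949590e-05] 0.022
```

View pics/top0.png

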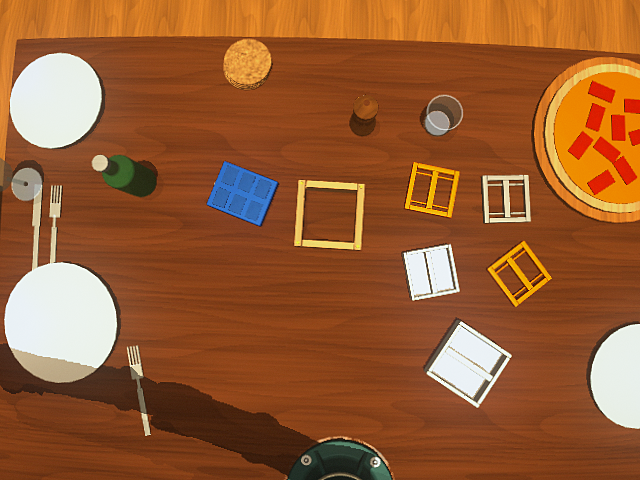

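View pics/side0.png

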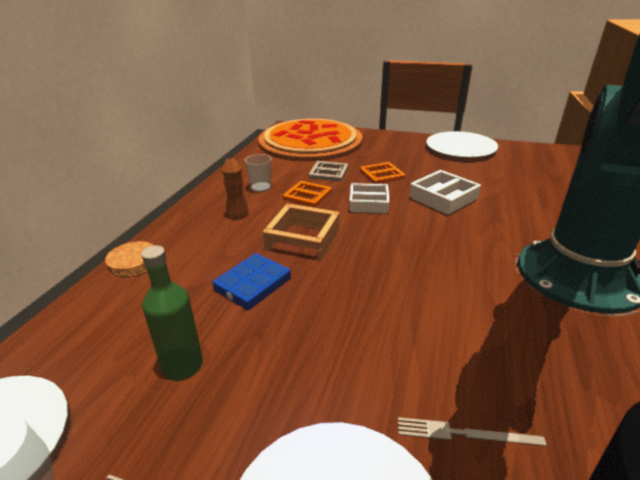

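Top view: the pack is at (243,193) and the frame at (330,214), with its slot toward the pack (image left is +y). 
Grid candidates are orange (432,190), orange (519,273) and steel-grey (506,198). Only the grey one fits "steel". 
Dish candidates are (431,271), about 50 px, and (468,362), about 65 px. The first is the smaller and fits 97 mm. 
Next I'll measure these and confirm them in a crop.

```bash
cat > h.py <<'E'
from bench import env
import cv2,numpy as np
from scipy.spatial.transform import Rotation as Ro
def cam(n="top"):
    c=env.read_camera(n); c["bgr"]=np.ascontiguousarray(c["frame"][:,:,::-1]); c["hsv"]=cv2.cvtColor(c["bgr"],cv2.COLOR_BGR2HSV)
    return c
def ray(c,px,z):
    px=np.atleast_2d(px).astype(float)
    d=np.c_[(px[:,0]-c["cx"])/c["fx"],(px[:,1]-c["cy"])/c["fy"]]; u=d.copy()
    for _ in range(20): u=d/(1+c["k1"]*(u**2).sum(1,keepdims=True))
    R=np.array(c["R"]);o=-R.T@np.array(c["t"]); w=np.c_[u,np.ones(len(u))]@R
    return (o+w*((z-o[2])/w[:,2])[:,None])[:,:2]
def proj(c,X):
    X=np.atleast_2d(X)@np.array(c["R"]).T+np.array(c["t"]); u=X[:,:2]/X[:,2:]
    u=u*(1+c["k1"]*(u**2).sum(1,keepdims=True)); return u*c["fx"]+[c["cx"],c["cy"]]
def rect(c,lo,hi,box,z):
    """min-area rect of the largest mask blob in box (x0,y0,x1,y1), its points cast to height z"""
    m=np.zeros(c["hsv"].shape[:2],np.uint8);x0,y0,x1,y1=box
    m[y0:y1,x0:x1]=cv2.inRange(c["hsv"],np.array(lo),np.array(hi))[y0:y1,x0:x1]
    cs,_=cv2.findContours(m,cv2.RETR_EXTERNAL,cv2.CHAIN_APPROX_NONE); k=max(cs,key=cv2.contourArea)
    P=ray(c,k[:,0,:],z); (cx,cy),(w,h),a=cv2.minAreaRect((P*1000).astype(np.float32))
    return np.array([cx,cy])/1000,(w,h),np.radians(a),m
def down(yaw):  # tool z down, jaw line (tool y) at angle yaw from world x
    y=np.array([np.cos(yaw),np.sin(yaw),0]);z=np.array([0,0,-1.]);x=np.cross(y,z)
    return Ro.from_matrix(np.c_[x,y,z]).as_quat()
E
cat > m.py <<'E'
from h import *
c=cam()
B=dict(frame=([15,60,120],[32,255,255],(285,170,375,260),.05),
 pack=([100,80,60],[130,255,255],(195,150,285,235),.024),
 grid=([0,0,120],[180,70,255],(472,165,540,232),.014),
 dish=([0,0,120],[180,70,255],(395,235,468,308),.036),
 big=([0,0,120],[180,70,255],(415,312,520,412),.036))
M=0
for n,(lo,hi,b,z) in B.items():
    p,s,a,m=rect(c,lo,hi,b,z); M=M|m
    print(n,np.round(p,4),np.round(s,1),"a",round(a,4),round(a-np.pi/2,4))
v=c["bgr"].copy(); 
cs,_=cv2.findContours(M,cv2.RETR_LIST,cv2.CHAIN_APPROX_NONE)
cv2.imwrite("pics/crop1.png",np.vstack([cv2.resize(v[150:310,195:555],None,fx=2.2,fy=2.2,interpolation=2)[:,:800],cv2.resize(cv2.merge([M]*3)[150:310,195:555],None,fx=1.4,fy=1.4)[:, :800].copy() if 0 else np.pad(cv2.resize(cv2.merge([M]*3)[150:310,195:555],None,fx=1.4,fy=1.4),((0,0),(0,792-504),(0,0)))]))
E
python3 m.py
```

```text
frame [0.5642 0.035 ] [132.  130.9] a 1.5351 -0.0357
pack [0.6052 0.2137] [119.8  97.2] a 1.2142 -0.3566
grid [ 0.611  -0.3217] [97.2 83. ] a 0.0363 -1.5345
dish [ 0.4568 -0.1708] [98.  96.6] a 0.2104 -1.3604
big [ 0.275  -0.2511] [126.3 126.9] a 1.0045 -0.5663
```

View pics/crop1.png

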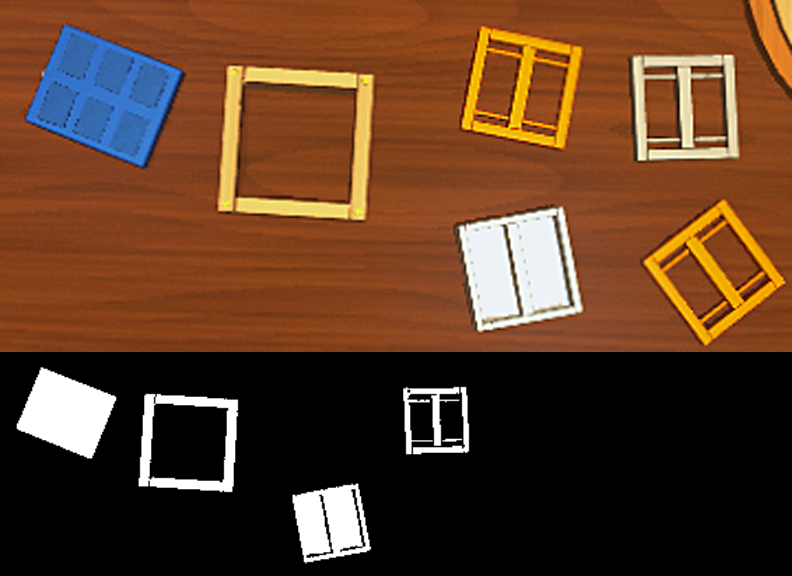

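The crop confirms it: the steel-grey grid is at (506,198), with orange copies beside it, and the smaller dish (98 mm) is at (431,271). The larger look-alike measures 126 mm. The pack and frame sizes match those given. I'll fix the broken grid mask, locate the oil bottle, then go to the pack.

```bash
cat > g.py <<'E'
from h import *
def grid_meas(c,box=(472,165,540,232),z=.014,hi=[180,70,255],lo=[0,0,120]):
    x0,y0,x1,y1=box; m=cv2.inRange(c["hsv"],np.array(lo),np.array(hi)); k=np.zeros_like(m);k[y0:y1,x0:x1]=m[y0:y1,x0:x1]
    k=cv2.morphologyEx(k,cv2.MORPH_CLOSE,np.ones((3,3),np.uint8))
    n,l,s,_=cv2.connectedComponentsWithStats(k); keep=[i for i in range(1,n) if s[i,4]>15]
    ys,xs=np.where(np.isin(l,keep)); P=ray(c,np.c_[xs,ys],z)
    return cv2.minAreaRect((P*1000).astype(np.float32))
E
python3 - <<'E'
from g import *
c=cam()
print(grid_meas(c))
print("oil",ray(c,[100,163],.22),"mill",ray(c,[366,102],.152),"tumbler", ray(c,[446,110],.085))
F=np.array([.5642,.035]);psi=-.0357;ex=np.array([np.cos(psi),np.sin(psi)]);ey=np.array([-ex[1],ex[0]])
def W(x,y): return F+x*ex+y*ey
d=np.array([.6052,.2137])-F;print("pack in frame",d@ex,d@ey)
for p,yaw in((W(.12,.18),psi+np.pi/2),(W(0,.27),psi),(np.array([.611,-.32]),-np.pi/2),(np.array([.4568,-.1708]),-1.36)):
  for k in(0,np.pi,-np.pi):
    q=env.inverse_kinematics([*p,.04],down(yaw+k)); print(np.round(p,3),round(yaw+k,2),None if q is None else np.round(q,2))
E
```

```text
((611.73291015625, -328.354736328125), (97.64677429199219, 95.3791275024414), 2.9461216926574707)
oil [[0.62574966 0.4288359 ]] mill [[ 0.76112461 -0.0268403 ]] tumbler [[ 0.77116167 -0.18660051]]
pack in frame 0.03459564076402826 0.18004952552041426
[0.691 0.211] 1.54 [-0.35  0.84 -0.01  1.72  0.01  0.59  1.17]
[0.691 0.211] 4.68 [-0.76  0.96  0.66  1.74 -0.83  0.75 -1.27]
[0.691 0.211] -1.61 [-0.76  0.96  0.66  1.74 -0.83  0.75 -1.27]
[0.574 0.305] -0.04 [-0.71  0.79  0.23  1.9  -0.35  0.49 -0.27]
[0.574 0.305] 3.11 [-0.32  0.8  -0.35  1.88  0.5   0.55  2.1 ]
[0.574 0.305] -3.18 [-0.32  0.8  -0.35  1.88  0.5   0.55  2.1 ]
[ 0.611 -0.32 ] -1.57 [ 0.07  0.89  0.54  1.81 -0.73  0.65 -0.52]
[ 0.611 -0.32 ] 1.57 [ 0.54  0.81 -0.18  1.79  0.25  0.56  1.77]
[ 0.611 -0.32 ] -4.71 [ 0.54  0.81 -0.18  1.79  0.25  0.56  1.77]
[ 0.457 -0.171] -1.36 [ 0.14  0.69  0.16  2.26 -0.48  0.22 -0.61]
[ 0.457 -0.171] 1.78 [ 0.41  0.68 -0.19  2.25  0.51  0.25  1.55]
[ 0.457 -0.171] -4.5 [ 0.41  0.68 -0.19  2.25  0.51  0.25  1.55]
```

```bash
cat > f.py <<'E'
from g import *
F=np.array([.5642,.035]);psi=-.0357;ex=np.array([np.cos(psi),np.sin(psi)]);ey=np.array([-ex[1],ex[0]])
def W(x,y,z): return [*(F+x*ex+y*ey),z]
def pack(c,box=(150,100,330,290)):
    p,s,a,_=rect(c,[100,80,60],[130,255,255],box,.024); 
    a+= np.pi/2 if s[0]<s[1] else 0; d=p-F
    return np.round([d@ex*1000,d@ey*1000,*s,((a-np.pi/2-psi+np.pi/2)%np.pi-np.pi/2)*1000],1)
def st():
    s=env.sense(); print("t",round(s["time_s"],2),"p",np.round(s["eef_pos"],4),"F",np.round(s["ft_force"],1),"op",round(s["opening"],4))
E
python3 - <<'E'
from f import *
p=env.sense()["eef_pos"]
env.move_linear([p[0],p[1],.38],velocity=.3)
env.move_to(W(.13,.18,.25),down(psi+np.pi/2)); st()
env.move_linear(W(.13,.18,.07),velocity=.25)
hit=env.move_linear(W(.13,.18,.005),velocity=.03,f_stop=4); print(hit); st()
z=env.sense()["eef_pos"][2]+.007
env.move_linear(W(.13,.18,z),velocity=.05)
env.move_linear(W(.060,.18,z),velocity=.05); st()
env.move_linear(W(.075,.18,z),velocity=.1)
env.move_linear(W(.12,.22,.12),velocity=.25); st()
c=cam(); cv2.imwrite("pics/a.png",c["bgr"]); print(pack(c))
E
```

```text
t 3.39 p [0.7002 0.2121 0.2501] F [ 0.6  0.1 -0.9] op 0.0851
True
t 6.08 p [0.7005 0.2102 0.009 ] F [-0.7  0.2  5. ] op 0.0855
t 7.94 p [0.6305 0.2123 0.016 ] F [ 0.2 -0.2  1.2] op 0.0853
t 8.88 p [0.6901 0.2499 0.1189] F [-0.5 -0.9  0.1] op 0.0852
[ -2.1 162.7 119.8  97.2  -6. ]
```

View pics/a.png

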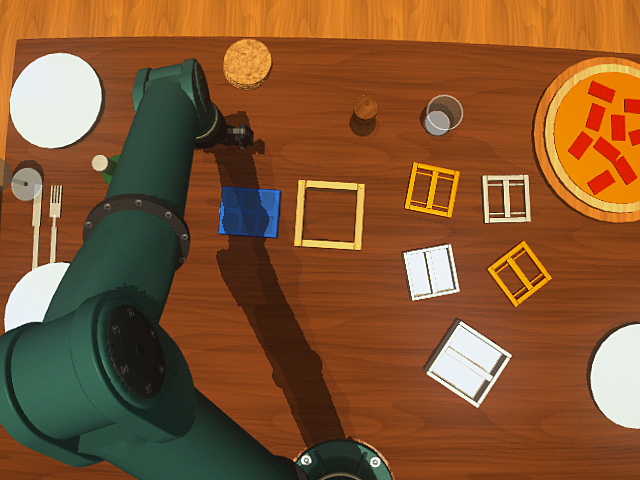

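The pack is now square at frame (-2.1, 162.7 mm) with a skew of -6 mrad. In the picture it sits at (249,212) in front of the slot, and everything else is where it was. Next, push its outer end.

```bash
python3 - <<'E'
from f import *
env.move_linear(W(.06,.25,.12),velocity=.3)
env.move_to(W(-.002,.252,.10),down(psi)); env.move_gripper(.06)
env.move_linear(W(-.002,.252,.045),velocity=.2)
hit=env.move_linear(W(-.002,.252,.003),velocity=.03,f_stop=4); print(hit); st()
z=env.sense()["eef_pos"][2]+.007
env.move_linear(W(-.002,.252,z),velocity=.05)
print(env.move_linear(W(-.002,.225,z),velocity=.06,f_stop=25))
print(env.move_linear(W(0.0005,.145,z),velocity=.06,f_stop=25)); st()
print(env.move_linear(W(0.0005,.098,z),velocity=.06,f_stop=25)); st()
print(env.move_linear(W(0.0005,.0775,z),velocity=.02,f_stop=10)); st()
d=env.sense()["eef_pos"][:2]-F; print(d@ex,d@ey)
env.move_linear(W(0,.10,z),velocity=.1)
env.move_linear(W(0,.19,.2),velocity=.3)
c=cam(); cv2.imwrite("pics/b.png",cv2.resize(c["bgr"][130:290,190:430],None,fx=3,fy=3)); st()
s=cam("side"); cv2.imwrite("pics/bs.png",s["bgr"])
E
```

```text
True
t 12.11 p [0.5711 0.2868 0.0171] F [-2.   1.2  5.4] op 0.0601
False
False
t 14.49 p [0.57   0.1799 0.0241] F [0.6 0.4 0.6] op 0.0598
False
t 15.43 p [0.5683 0.1327 0.0241] F [-0.2  1.  -0.6] op 0.0601
False
t 16.6 p [0.5674 0.1151 0.024 ] F [-0.5  5.7 -0.2] op 0.06
0.0003846810291638393 0.0801740391624219
t 17.83 p [0.5695 0.223  0.1983] F [ 0.3 -0.3  0.3] op 0.0599
```

View pics/b.png

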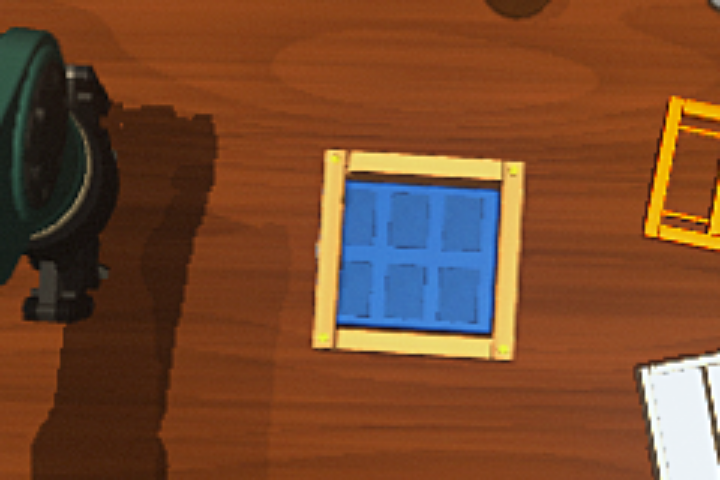

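In the crop the blue pack fills the pocket and its leading edge is at x≈495, near the far wall. I'll measure that gap by casting rays.

```bash
python3 - <<'E'
from f import *
c=cam(); m=cv2.inRange(c["hsv"],np.array([100,80,60]),np.array([130,255,255]));fr=cv2.inRange(c["hsv"],np.array([15,60,120]),np.array([32,255,255]))
for r in range(194,240,5):
    xs=np.where(m[r,290:370])[0]+290; b=xs.max(); f=np.where(fr[r,b:375])[0]; f0=b+f.min(); f1=b+f.max()
    g=lambda px,z:round(float((ray(c,[px,r],z)[0]-F)@ey*1000),1)
    print(r,b,f0,f1,"pack end",g(b+.5,.024),"wall top inner",g(f0-.5,.05),"outer",g(f1+.5,.05), "left blue",xs.min())
P=np.argwhere(m[194:240,290:370])[:,::-1]+[290,194]
Q=ray(c,P,.024)-F; print("x range",np.percentile(Q@ex*1000,[1,99]))
s=cam("side"); cv2.imwrite("pics/bs2.png",cv2.resize(s["bgr"][180:280,240:360],None,fx=5,fy=5,interpolation=2))
# predicted pixel of proud edge, home vs 4 mm short
for y in(.066,.068,.072): print(y,proj(s,[W(-.049,y,.024),W(.049,y,.024)]).round(1).tolist())
E
```

```text
194 356 357 364 pack end -51.9 wall top inner -51.0 outer -66.8 left blue 305
199 356 357 363 pack end -52.5 wall top inner -51.6 outer -65.4 left blue 305
204 355 357 363 pack end -51.1 wall top inner -52.2 outer -66.0 left blue 305
209 355 357 362 pack end -51.8 wall top inner -52.8 outer -64.6 left blue 304
214 355 356 362 pack end -52.4 wall top inner -51.5 outer -65.2 left blue 304
219 354 356 362 pack end -51.0 wall top inner -52.1 outer -65.8 left blue 304
224 354 356 362 pack end -51.6 wall top inner -52.7 outer -66.4 left blue 303
229 354 355 361 pack end -52.2 wall top inner -51.3 outer -65.0 left blue 303
234 353 355 361 pack end -50.8 wall top inner -51.9 outer -65.6 left blue 302
239 353 355 361 pack end -51.4 wall top inner -52.5 outer -66.2 left blue 323
x range [-46.67900598  44.44848948]
0.066 [[312.9, 250.0], [270.5, 241.9]]
0.068 [[312.6, 250.5], [270.1, 242.4]]
0.072 [[311.9, 251.6], [269.3, 243.3]]
```

View pics/bs2.png

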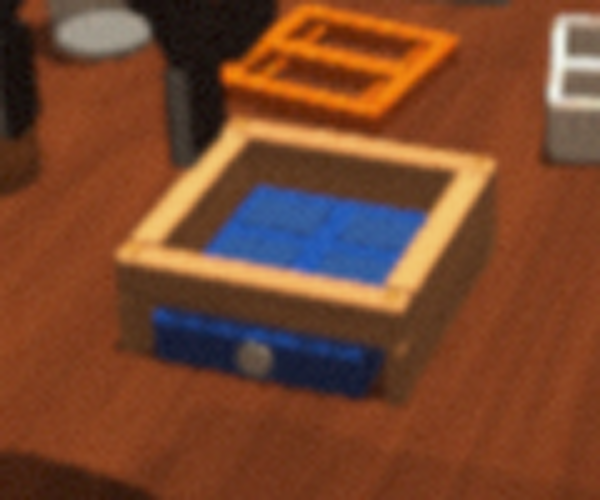

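The side crop shows the pack inside the slot, with its end flush and slightly proud at about (310,250). Its leading edge measures -51.7 mm, which is home. Next, the grid.

```bash
python3 - <<'E'
from f import *
G=[.6117,-.3284]; jy=.045-np.pi/2
env.move_linear(W(0,.15,.25),velocity=.3)
env.move_to([*G,.12],down(jy)); env.move_gripper(.032); st()
c=cam(); 
env.move_linear([*G,.045],velocity=.2)
print(env.move_linear([*G,.0245],velocity=.05,f_stop=5)); st()
env.move_gripper(.0,force=40); st(); z0=env.sense()["eef_pos"][2]
env.move_linear([*G,z0+.12],velocity=.2); st()
env.move_to(W(0,0,z0+.10),down(psi-np.pi/2)); st()
print("z0",z0)
c=cam();cv2.imwrite("pics/c.png",c["bgr"]); s=cam("side"); cv2.imwrite("pics/cs.png",cv2.resize(s["bgr"][120:280,220:380],None,fx=3.7,fy=3.7,interpolation=2))
E
```

```text
t 20.65 p [ 0.6119 -0.328   0.1202] F [-0.1 -0.3  0.5] op 0.0322
False
t 21.78 p [ 0.6116 -0.3283  0.0243] F [-0.4 -0.3  0. ] op 0.0319
t 22.09 p [ 0.6119 -0.3287  0.025 ] F [-0.2 -0.2  1.3] op 0.011
t 22.84 p [ 0.6112 -0.3273  0.1438] F [ 0.   0.6 -1.7] op 0.0108
t 24.22 p [0.5649 0.0333 0.1253] F [-0.2 -0.7 -0.9] op 0.0106
z0 0.024960307758650515
```

View pics/cs.png

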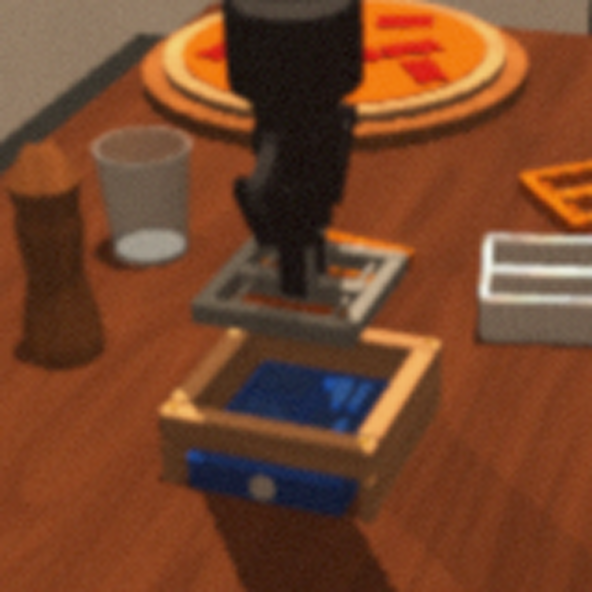

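The grid hangs level and square above the frame. Next I lower it under guard.

```bash
python3 - <<'E'
from f import *
z0=.0245
env.move_linear(W(0,0,z0+.062),velocity=.15); env.dwell(.2); st()
h=env.move_linear(W(0,0,z0+.030),velocity=.04,f_stop=5); print(h); st()
if not h:
    h=env.move_linear(W(0,0,z0+.022),velocity=.02,f_stop=4); print(h); st()
c=cam();cv2.imwrite("pics/d.png",c["bgr"]); s=cam("side"); cv2.imwrite("pics/ds.png",cv2.resize(s["bgr"][160:280,230:390],None,fx=4.5,fy=4.5,interpolation=2))
E
```

```text
t 24.93 p [0.5649 0.0346 0.0874] F [ 0.1  0.8 -0.4] op 0.0108
False
t 25.88 p [0.5643 0.0348 0.0546] F [ 0.6  0.1 -1.4] op 0.0105
True
t 26.23 p [0.5645 0.035  0.0489] F [-0.4  0.4  5. ] op 0.0108
```

```bash
python3 - <<'E'
from f import *
env.move_gripper(.03); env.move_linear(W(0,0,.14),velocity=.2)
D=[.4568,-.1708]; jy=.21-np.pi/2
env.move_to([*D,.14],down(jy)); st()
c=cam(); cv2.imwrite("pics/e.png",cv2.resize(c["bgr"][150:310,290:490],None,fx=3.5,fy=3.5))
P,sz,a=grid_meas(c,(300,180,362,250),.038,hi=[180,60,255],lo=[0,0,90]); print((np.array(P)/1000-F)@ex*1000,(np.array(P)/1000-F)@ey*1000,sz,a)
E
```

```text
t 28.19 p [ 0.4572 -0.1698  0.1392] F [0.4 0.3 0.7] op 0.0299
-0.18498612618195698 1.128760173068089 (102.49922943115234, 96.36886596679688) 88.18629455566406
```

View pics/e.png

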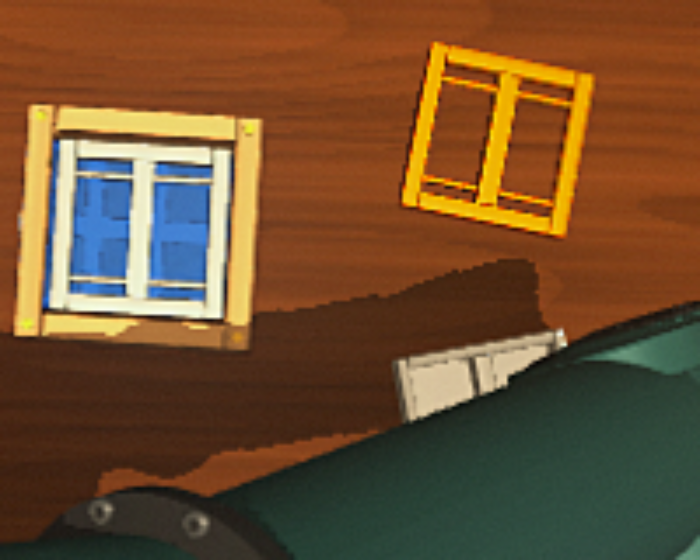

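The grid lies flat and square in the pocket, at (137,230) in the crop. Next, the dish.

```bash
python3 - <<'E'
from f import *
D=[.4568,-.1708]
env.move_linear([*D,.065],velocity=.15)
h=env.move_linear([*D,.038],velocity=.05,f_stop=5); print(h); st()
if not h:
    env.move_gripper(0,force=50); env.dwell(.2); st(); z0=.038
    env.move_linear([*D,z0+.10],velocity=.12); st()
    env.move_to(W(0,0,z0+.10),down(psi-np.pi/2))
    env.move_linear(W(0,0,z0+.062),velocity=.12); env.dwell(.2); st()
    s=cam("side"); cv2.imwrite("pics/fs.png",cv2.resize(s["bgr"][140:280,220:380],None,fx=4,fy=4,interpolation=2))
E
```

```text
False
t 29.58 p [ 0.4567 -0.1709  0.038 ] F [0.4 0.4 0.1] op 0.0302
t 30.09 p [ 0.4569 -0.1709  0.0383] F [0.2 1.9 5.7] op 0.0087
t 31.07 p [ 0.4563 -0.1703  0.1374] F [ 0.2 -0.6 -3.9] op 0.0082
t 32.67 p [0.5648 0.0346 0.1008] F [ 0.1 -0.1 -2.5] op 0.0088
```

View pics/fs.png

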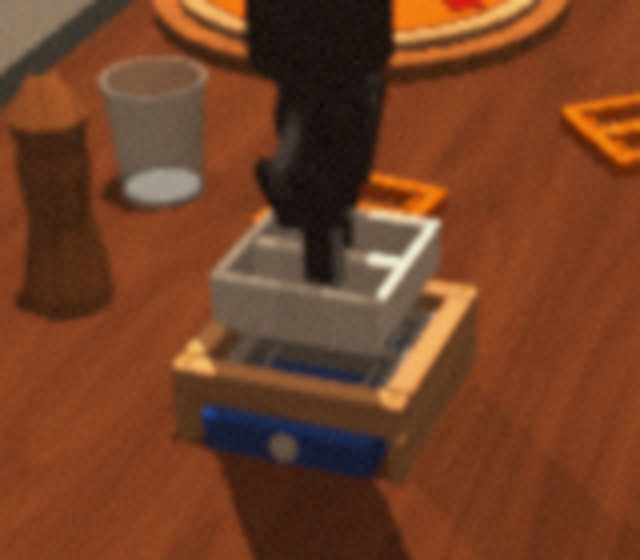

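The dish hangs level and square above the frame. I'll lower it slowly.

```bash
python3 - <<'E'
from f import *
z0=.038
h=env.move_linear(W(0,0,z0+.043),velocity=.04,f_stop=5); print(h); st()
if not h:
    h=env.move_linear(W(0,0,z0+.034),velocity=.015,f_stop=3); print(h); st()
E
```

```text
False
t 33.34 p [0.5642 0.0348 0.0808] F [ 1.3  0.3 -2.3] op 0.0089
True
t 33.76 p [0.5644 0.035  0.0764] F [0.6 0.3 4.1] op 0.009
```

```bash
python3 - <<'E'
from f import *
env.move_gripper(.03); env.dwell(.2); env.move_linear(W(0,0,.17),velocity=.12)
env.move_to([.5,-.35,.3],down(psi-np.pi/2)); st()
c=cam(); s=cam("side")
p,sz,a,_=rect(c,[0,0,110],[180,60,255],(295,170,372,258),.074); d=p-F; print("dish",d@ex*1000,d@ey*1000,sz,(a-psi)%(np.pi/2))
cv2.imwrite("pics/z.png",np.hstack([cv2.resize(c["bgr"][80:270,90:480],(400,195)),cv2.resize(s["bgr"][180:276,220:360],(400,274))[:195] if 0 else cv2.resize(s["bgr"][150:290,180:380],(400,280))[:195]]) if 0 else np.vstack([cv2.resize(c["bgr"][80:270,90:480],(600,292),interpolation=2),cv2.resize(s["bgr"][140:280,120:410],(600,290),interpolation=2)]))
E
```

```text
t 36.77 p [ 0.5011 -0.3481  0.299 ] F [-0.8  0.5 -0.5] op 0.0299
dish -0.1376090477008083 -0.8629672610591577 (97.86543273925781, 96.15364837646484) 0.00042190398804753393
```

View pics/z.png

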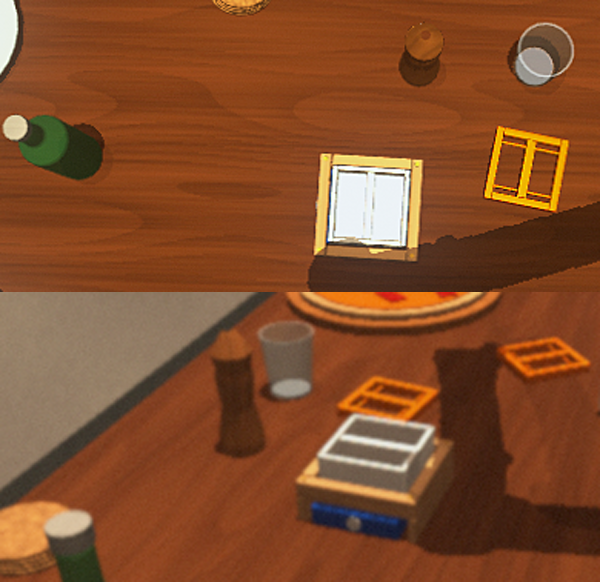

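The dish sits upright, centred within 1 mm and square, at (370,205) in the top half of the picture. The pack is still home, and the mill, tumbler and bottle are standing where they were.

```bash
python3 -c "
from bench import env
print(env.hand_in())"
```

```text
the job is handed in; nothing more can be done
None
```

The job is handed in (no verdict came back): the cold pack is home against the far wall, the steel grid is flat on it, and the small white dish is upright and square on the grid, with the mill, tumbler and oil bottle left standing, at about 37 s of the 72 s allowed.

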